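Put the desk things back on their own pads

TASK

Tidy the shared desk: stand the enamel mug, the glass candy jar, the phone clamp and the webcam cover clip each upright on the dark rubber pad cut to its shape and size, so that each sits centred and wholly on its pad, the clamp and the clip lying lengthways along theirs. Set the mug and the jar down rather than dropping them, and do not knock over or shift the pen cup and the succulent.

Things in the scene. Friction and masses are not known exactly. Their poses are not given: they have to be found in the camera images.
- mug: Empty white enamel mug, round, 58 mm diameter, 68 mm high, standing on the desk. Origin at the centre of its underside, z up; the handle sticks out on its +y side by about 17 mm beyond the wall, so grip the wall along its x axis. Goes on the large round pad.
- jar: Clear glass candy jar with a closed latch lid, round, 42 mm diameter, 66 mm high, standing on the desk. The straight glass body is 50 mm high, a narrow neck and the lid above it. Origin at the centre of its underside, z up; wire latch on its -x side and hinge on its +x side (each about 5 mm proud), so grip the glass along its y axis. Goes on the small round pad.
- clamp: Grey aluminium phone clamp lying on the desk, 92 mm long (x) by 34 mm wide (y), 36 mm high at the two end jaws. In its middle is a block 40 mm long, 34 mm wide, 26 mm high, to be gripped across its width (y). Origin at the centre of its underside, x lengthways, z up; the same both ways round. Goes on the large rectangular pad.
- clip: White plastic webcam cover clip, 46 mm long (x), 18 wide (y), 6 thick; mid cap 20 long, 18 wide, 14 high in all: grip it across y. Lies on the wooden organiser's lower tier, 40 mm above the desk; the upper tier (90 mm high, contents to 100) begins 65 mm or more beyond the clip's centre, away from the robot. Origin at the centre of the underside; same both ways round. Goes on the small rectangular pad.
- mug_pad: Large round dark grey rubber pad, 78 mm diameter, 3 mm thick, place of the mug. Fixed to the desk; origin at the centre of its underside on the desk, z up.
- jar_pad: Small round dark grey rubber pad, 56 mm diameter, 3 mm thick, place of the jar. Fixed to the desk; origin at the centre of its underside on the desk, z up.
- clamp_pad: Large rectangular dark grey rubber pad, 108 mm (x) by 50 mm (y), 3 mm thick, place of the clamp. Fixed to the desk; origin at the centre of its underside on the desk, z up, x lengthways.
- clip_pad: Small rectangular dark grey rubber pad, 62 mm (x) by 34 mm (y), 3 mm thick, place of the clip. Fixed to the desk; origin at the centre of its underside on the desk, z up, x lengthways.
- pen_cup: Bystander: grey round pen cup, 60 mm diameter, 85 mm high, pens to 126 mm, loose. Origin at the centre of its underside. Leave it.
- succulent: Bystander: green succulent in a terracotta pot, 62 mm diameter, 55 mm high, leaves to 87 mm, loose. Origin at the centre of its underside. Leave it.
Not all that is in view belongs to the job. What is shaped like the mug but purple or turquoise is not meant.

How it is judged (in metres and radians):
At the end, for the whole second after the job is handed in: Mug, jar, clamp and clip each rest upright (within 0.12 rad) and still on their own pad, centre within 12 mm of the pad's centre and underside less than 7 mm above the pad's underside, let go; clamp lengthways along its pad within 0.25 rad and clip within 0.35 rad, either way round (horizontal distance between mug and mug_pad below 0.012 m and z of mug in the frame of mug_pad below 0.007 m and angle between each of mug, jar, clamp, clip's own z axis and vertical below 0.12 rad and linear speed of each of mug, jar, clamp, clip below 0.02 m/s and contact force between each of mug, jar, clamp, clip and the fingers below 0.05 N and horizontal distance between jar and jar_pad below 0.012 m and z of jar in the frame of jar_pad below 0.007 m and horizontal distance between clamp and clamp_pad below 0.012 m and z of clamp in the frame of clamp_pad below 0.007 m and horizontal distance between clip and clip_pad below 0.012 m and z of clip in the frame of clip_pad below 0.007 m and angle between the x axis of clamp and the x axis of clamp_pad, either way round below 0.25 rad and angle between the x axis of clip and the x axis of clip_pad, either way round below 0.35 rad); the robot touches nothing.
It fails at once if the mug is dropped (falls freely, faster than 0.6 m/s) (linear speed of mug above 0.6 m/s and contact force between mug and anything else below 0.01 N).
It fails at once if the glass jar is dropped (falls freely, faster than 0.6 m/s) (linear speed of jar above 0.6 m/s and contact force between jar and anything else below 0.01 N).
It fails at once if the pen cup is knocked over or pushed more than 30 mm (distance of pen_cup from where it was at the start of the episode above 0.03 m or angle between pen_cup's own z axis and vertical above 0.4 rad).
It fails at once if the succulent is knocked over or pushed more than 30 mm (distance of succulent from where it was at the start of the episode above 0.03 m or angle between succulent's own z axis and vertical above 0.4 rad).
It also fails if it takes over 125 s, if anything falls off the work surface, if the arm or the gripper's body presses on something with over 40 N, if the wrist force passes 120 N, or if a joint passes its speed limit or range.

ROBOT

A 6-joint arm with a two-finger parallel gripper is mounted at the origin on the work surface. World frame = base frame: x ahead of the robot, y to its left, z up, the work surface at z = 0. Lengths are in mm, angles in rad, forces in N, time in s.
With the tool pointing down it reaches from about 350 to 925 mm from the base axis. Payload 6.4 kg.
Tool frame: the origin (TCP) lies at the very end of the fingers, on their centre line; the grasp point (between the pads) lies hold_point_z behind it (hold_point_z is the distance from the TCP to the grasp point, in mm); z points along the fingers, y is the line along which they close (so a half turn about z gives the same grasp; the last joint's range is limited). The gripper opens to 85 mm and grips with 20 to 120 N. Pads are 22 mm wide; open, the fingers measure 114 mm over their backs; the gripper's body (76 mm by 85 mm) begins 54 mm behind the grasp point. The pads swing forward as they close: fully open they stand 13 mm farther back than shut.
Start: joints at [-1.281, 0.245, 1.558, -0, 1.339, -0.174], TCP at [290.784, -581.342, 231.29] pointing down, gripper open.
Joint ranges: [-3.13, 3.13], [-1.02, 2.26], [0.13, 2.54], [-0.95, 4.09], [0.21, 2.88], [-2.74, 2.74]. Speed limits (rad/s): [2.57, 2.57, 3.14, 3.14, 3.14, 3.14].

INTERFACE

Orientations are given as a rotation vector (axis times angle).
In Python, from plant import * gives the robot as it stands. The module is installed in compiled form; this text tells all that it offers.
- The arm moves only by the tool play_rows, never from a script. Its argument "rows" is text: rows parted by semicolons, each of 7 numbers parted by spaces: the turn, a rotation vector about the world's x, y, z scaled (see below), then the shift along the world's x, y, z scaled (see below), then the gripper command: -1 is fully open, 1 is shut, values between are in proportion. In form: rx ry rz tx ty tz jaw; .... A call has 1 to 12 rows; each row shifts and turns the commanded pose from where the row before left it; what a row does not reach is not made up. The controller multiplies each number of a shift by 300 mm and each number of a turn by 180 degrees. A row lasts 1/8 s, in which the tool goes at most 62.5 mm and 10.7 degrees, less where a joint would pass 70% of its speed; a pose out of reach is approached as far as the arm can. A call with a number of a shift or a turn outside -1 to 1 is refused whole. A call with a gripper value outside its range is refused whole. The fingers move at their own pace and stop on an object; "grip_force" is the grip in N (left out, the last holds). Time passes only in rows, so rows that do not move let the fingers close. It gives the time, the measured TCP pose, the force, the opening and the grip force at its end, in the units of the state.
- observe(): the state, without advancing time (a new reading comes with each control period).
- snapshot(name): name is "scene" or "side" or "wrist"; returns a dict with "image" (400x640x3 uint8, red, green, blue), "z_map" (400x640 float32, mm along the optical axis (not along the pixel's ray), 0 where there is no reading), "intrinsics" (3x3 intrinsics, pixels), "R" (3x3) and "t" (3): a world point X has camera coordinates R X + t. Camera axes: x right, y down, z forward; pixel columns grow to the right and rows downward; lengths in mm; the calibration is good to about 2 mm. A picture is of the moment at which its call begins.
- close_job(): hands the job in; it is judged then, once.
The state is a dict: "time": time; "joints": joint angles; "joint_vel": joint speeds; "joint_efforts": joint torques, N m; "ee_pos": TCP position; "eef_rot": TCP orientation; "force": force on the tool from outside, world axes, zero at the start; "wrist_torque": the same for the moment, N m; "gripper_width": finger opening in mm; "finger_force": force on a finger pad.
Only numpy, scipy, OpenCV 4.12 (cv2) and the standard library are available. Lean on these libraries where they do the work, as an engineer would, in place of code of your own. Each camera call takes 0.05 s, during which the arm holds its last target. There are 200 camera calls.

## Working session

There is one attempt and no reset: what is moved stays moved. The work goes in short steps, Python scripts to look and compute and a tool call to move; the robot and the scene stay as the last step left them, time stands still between calls to the robot, and variables do not carry over. Pictures are saved under pics/ and viewed, at most 17 in all, crops included, and the job is handed in when it is done.

Besides the shell and the picture viewer there is one more tool, called as name(argument=value, ...), one argument or row to a line, values as JSON. play_rows: Moves the arm, as the interface text tells. Its arguments: {"type":"object","properties":{"rows":{"type":"string"},"grip_force":{"type":"number"}},"required":["rows"]}

```bash
mkdir -p pics
cat > h.py <<'E'
from plant import *
import numpy as np, cv2
def snap(n,f=None):
    s=snapshot(n)
    if f: cv2.imwrite('pics/'+f,s['image'][:,:,::-1])
    np.savez('last_'+n,**s)
    return s
def ray(s,u,v,z):
    d=s['R'].T@np.linalg.inv(s['intrinsics'])@np.array([u,v,1.]); c=-s['R'].T@s['t']
    return c+d*(z-c[2])/d[2]
def cloud(s):
    h,w=s['z_map'].shape; u,v=np.meshgrid(np.arange(w),np.arange(h)); Z=s['z_map']
    p=np.stack([u,v,np.ones_like(u)],-1)@np.linalg.inv(s['intrinsics']).T*Z[...,None]
    P=(p-s['t'])@s['R']; P[Z<=0]=np.nan
    return P
def proj(s,X):
    p=s['intrinsics']@(s['R']@np.array(X,float)+s['t']); return p[:2]/p[2]
E
python3 - <<'E'
from h import *
print(observe())
for n in ['scene','side','wrist']:
    s=snap(n,n+'0.png'); print(n,-s['R'].T@s['t'],s['R'][2])
E
```

```text
{'time': 0.0, 'joints': array([-1.28107110e+00,  2.45821275e-01,  1.55903275e+00, -2.66362215e-05,
        1.33867018e+00, -1.74106632e-01]), 'joint_vel': array([-0.00252013, -0.0001868 ,  0.00156992, -0.00107311, -0.00040861,
       -0.00050903]), 'joint_efforts': array([-1.55144127e-03, -4.29502022e+01, -3.26130152e+01, -1.96077094e-04,
        5.39351677e-03,  6.37408590e-06]), 'ee_pos': array([ 290.62906459, -580.78184844,  230.16563204]), 'eef_rot': array([-3.05560789e+00, -7.21638290e-01,  2.15808605e-04]), 'force': array([ 0.30268853,  0.88162829, -0.05922828]), 'wrist_torque': array([-0.00486269,  0.04472823,  0.02055389]), 'finger_force': 0.0, 'gripper_width': 85.34773856342731}
scene [1000.23678403 -272.87539997  857.70246012] [-0.53391353  0.23763049 -0.81146047]
side [446.99381717 872.02492387 756.20240247] [ 0.02589671 -0.78718179 -0.61617708]
wrist [ 357.5313796  -548.37697798  371.51700871] [-0.26101469 -0.12841364 -0.9567556 ]
```

View pics/scene0.png

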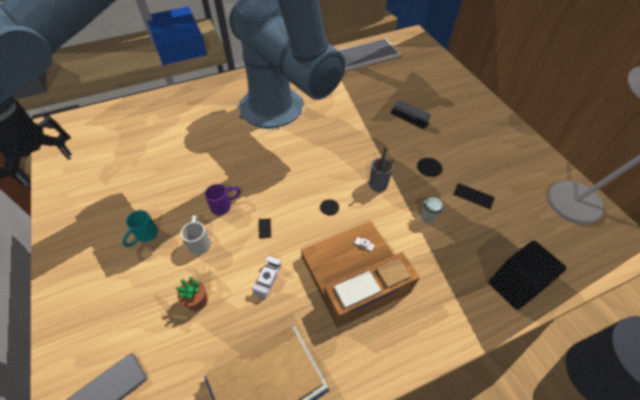

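View pics/side0.png

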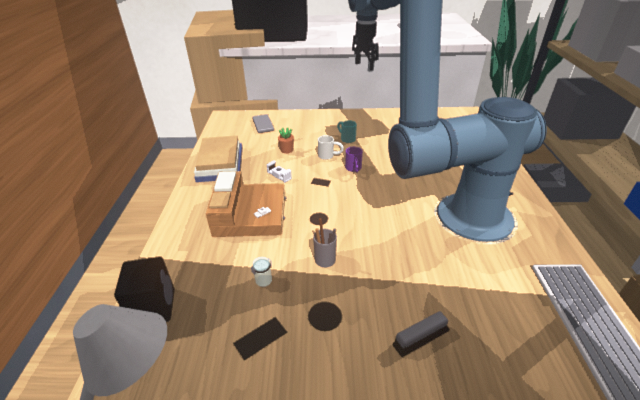

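Scene picture: mug (195,238), clamp (266,277), clip (365,243), jar (432,210), pads: clip (265,228), jar (330,207), mug (429,167), clamp (474,195); pen cup (380,175), succulent (192,292). The side picture agrees.

Run:
```python
from h import *
L=lambda n:dict(np.load(f'last_{n}.npz'))
def pads(n,seeds):
    s=L(n);g=cv2.cvtColor(s['image'],cv2.COLOR_RGB2GRAY);m=(g<62).astype(np.uint8)
    k,lab,st,_=cv2.connectedComponentsWithStats(m)
    for nm,(u,v) in seeds.items():
        l=lab[v,u]
        if not l: print(n,nm,'miss',g[v,u]);continue
        c=max(cv2.findContours((lab==l).astype(np.uint8),0,1)[0],key=len).reshape(-1,2)
        W=np.array([ray(s,a,b,3)[:2] for a,b in c],np.float32)
        (x,y),(w,h),a=cv2.minAreaRect(W); 
        print(n,nm,round(x),round(y),round(w),round(h),'long axis',round(a if w>h else a+90,1))
pads('scene',dict(clip=(265,228),jar=(330,207),mug=(429,167),clamp=(474,195)))
pads('side',dict(clip=(320,182),jar=(319,217),mug=(325,317),clamp=(260,338)))
s=L('scene');P=cloud(s)
for nm,(u,v,r,z0,z1) in dict(mug=(195,238,24,15,75),jar=(432,210,20,8,75),clamp=(266,277,28,15,45),clip=(365,243,16,44,60),pencup=(380,178,26,40,85),succ=(192,292,24,15,90)).items():
    p=P[v-r:v+r,u-r:u+r].reshape(-1,3);p=p[(p[:,2]>z0)&(p[:,2]<z1)]
    (x,y),(w,h),a=cv2.minAreaRect(p[:,:2].astype(np.float32))
    print(nm,len(p),round(x),round(y),round(w),round(h),'la',round(a if w>h else a+90,1),'zmax',p[:,2].max().round(), p.mean(0).round())
```

```text
scene clip 456 -180 24 52 long axis 161.4
scene jar 462 6 44 41 long axis 66.7
scene mug 446 343 72 70 long axis 6.8
scene clamp 587 398 105 47 long axis 37.3
side clip miss 75
side jar miss 75
side mug 447 347 72 71 long axis 89.9
side clamp 588 401 105 48 long axis 37.8
mug 646 426 -352 85 57 la 12.2 zmax 72.0 [ 436. -349.   46.]
jar 405 599 238 44 43 la 75.1 zmax 71.0 [605. 233.  50.]
clamp 484 599 -221 35 92 la 135.8 zmax 40.0 [ 603. -223.   29.]
clip 142 617 35 45 63 la 127.7 zmax 59.0 [625.  26.  50.]
pencup 401 445 170 58 58 la 9.3 zmax 85.0 [449. 167.  66.]
succ 752 586 -390 60 62 la 166.1 zmax 89.0 [ 592. -388.   62.]
```

play_rows(
  rows="0 0 0 0.08 0.13 0.04 -1;0 0 0 0.08 0.13 0.04 -1;0 0 0 0.08 0.13 0.04 -1;0 0 0 0.08 0.13 0.04 -1;0 0 0 0.08 0.13 0.04 -1;0 0 0 0.08 0.13 0.04 -1;0 0 0 0 0 0 -1",
)

```text
time: 1.02
ee_pos: [436.3, -345.5, 304.5]
eef_rot: [3.054, 0.728, 0.002]
force: [-0.5, -0.3, 0.7]
gripper_width: 85.3
finger_force: 0.0
```

Run:
```python
from h import *
s=snap('wrist','w1.png');o=observe();print(o['ee_pos'],o['eef_rot'],o['joints'],s['intrinsics'][0,0])
snap('side')
for n,X in dict(mug=(430,-350,68),clamp=(600,-222,26),cpad=(456,-180,3)).items(): print(n,proj(s,X).round())
```

```text
[ 435.33060345 -346.53743301  303.58938768] [3.05582803e+00 7.25451735e-01 1.06874293e-04] [-8.75945492e-01 -2.78496959e-02  1.72139787e+00 -3.13008619e-04
  1.44726755e+00  2.28720146e-01] 309.98613806052845
mug [319. 176.]
clamp [287.  -6.]
cpad [215.  93.]
```

View pics/w1.png

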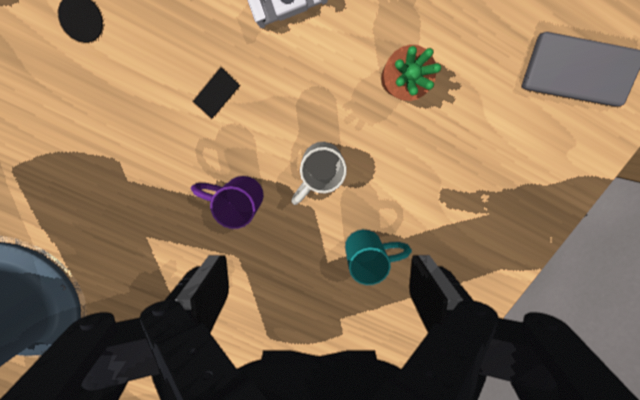

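Wrist picture: mug rim centre about (323,170) with its handle toward (300,195); clip pad (216,93), jar pad (81,18), purple mug (235,203), teal mug (370,257).

Run:
```python
from h import *
s=dict(np.load('last_wrist.npz'));P=cloud(s)
p=P[130:220,280:360].reshape(-1,3);q=p[(p[:,2]>62)&(p[:,2]<76)]
print(len(q))
(x,y),r=cv2.minEnclosingCircle(q[:,:2].astype(np.float32));print('rim',x,y,r,np.nanmax(q[:,2]))
h=p[(p[:,2]>15)];d=np.hypot(h[:,0]-x,h[:,1]-y);f=h[d>r+4]; print('handle',len(f),f.mean(0),np.degrees(np.arctan2(f[:,1].mean()-y,f[:,0].mean()-x)))
# rim from pixels
E=ray(s,323,170,68);print('px rim',E,'handle',ray(s,297,199,50))
g=cv2.cvtColor(s['image'],cv2.COLOR_RGB2GRAY);k,lab,_,_=cv2.connectedComponentsWithStats((g<62).astype(np.uint8))
for n,(u,v) in dict(clip=(216,93),jar=(81,18)).items():
    c=cv2.findContours((lab==lab[v,u]).astype(np.uint8),0,1)[0][0].reshape(-1,2)
    W=np.array([ray(s,a,b,3)[:2] for a,b in c],np.float32);(X,Y),(w,hh),a=cv2.minAreaRect(W)
    print(n,X,Y,w,hh,a if w>hh else a+90)
for n,(u,v,r) in dict(purple=(235,203,32),teal=(370,257,30)).items():
    p=P[v-r:v+r,u-r:u+r].reshape(-1,3);q=p[(p[:,2]>62)&(p[:,2]<76)];print(n,np.nanmin(q,0).round(),np.nanmax(q,0).round())
```

```text
366
rim 438.6387023925781 -350.9234313964844 28.88327407836914 68.32309051794157
handle 197 [ 392.70927023 -339.94830163   46.875137  ] 166.56081977702746
px rim [ 438.80528723 -351.36324146   68.        ] handle [ 385.28668306 -340.09781811   50.        ]
clip 456.64556884765625 -181.363037109375 32.304176330566406 59.93168258666992 162.49109649658203
jar 460.4434509277344 3.044525146484375 46.14085006713867 54.106929779052734 116.80193138122559
purple [ 314. -298.   62.] [ 372. -241.   68.]
teal [ 321. -497.   62.] [ 377. -440.   68.]
```

play_rows(
  rows="0 0 -0.0555 0.013 -0.012 -0.15 -1;0 0 -0.0555 0 0 -0.15 -1;0 0 -0.0555 0 0 -0.15 -1;0 0 -0.0555 0 0 -0.1 -1;0 0 0 0 0 -0.05 -1;0 0 0 0 0 0 -1",
)

```text
time: 1.88
ee_pos: [437.9, -351.1, 122.3]
eef_rot: [-3.119, 0.364, 0.003]
force: [0.5, -0.2, 0.4]
gripper_width: 85.6
finger_force: 0.0
```

Run:
```python
from h import *
s=snap('wrist','w2.png');o=observe();print(o['ee_pos'],o['eef_rot'],o['joints'])
P=cloud(s);m=(P[...,2]>62)&(P[...,2]<76)&(abs(P[...,0]-438)<45)&(abs(P[...,1]+351)<40)
q=P[m];print(cv2.minEnclosingCircle(q[:,:2].astype(np.float32)),q.min(0),q.max(0))
m=(P[...,2]>20)&(P[...,2]<60)&(P[...,0]<408)&(P[...,0]>380)&(abs(P[...,1]+345)<30);f=P[m];print(len(f),f.mean(0) if len(f) else 0)
```

```text
[ 438.60743053 -351.68683799  123.70634965] [ 3.12006178e+00 -3.64303054e-01  3.93536141e-04] [-8.77472558e-01  1.65164949e-01  1.86114964e+00 -7.72742951e-05
  1.11486588e+00  9.25828125e-01]
((438.7344970703125, -351.0779724121094), 29.083484649658203) [ 409.83240619 -380.0196523    62.01520547] [ 467.64686172 -322.84254189   68.44041643]
313 [ 396.0883955  -342.47360582   56.96696609]
```

View pics/w2.png

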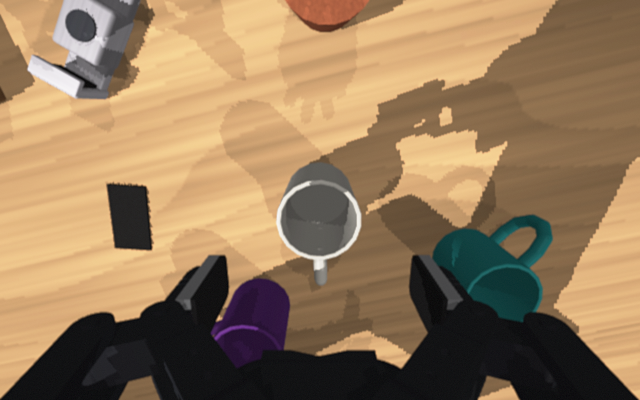

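The mug is centred between the fingers at (318,220) with its handle straight down at (320,272); the path is clear.

play_rows(
  rows="0 0 0 0 0 -0.1 -1;0 0 0 0 0 -0.1 -1;0 0 0 0 0 -0.08 -1;0 0 0 0 0 -0.03 -1;0 0 0 0 0 0 -1;0 0 0 0 0 0 1;0 0 0 0 0 0 1;0 0 0 0 0 0 1;0 0 0 0 0 0 1;0 0 0 0 0 0 1",
  grip_force=40,
)

```text
time: 3.18
ee_pos: [439.6, -352.0, 31.9]
eef_rot: [3.118, -0.366, 0.003]
force: [0.0, -0.8, 7.4]
gripper_width: 56.2
finger_force: 43.5
```

play_rows(
  rows="0 0 0 0 0 0.03 1;0 0 0 0 0 0.07 1;0 0 0 0 0 0.12 1;0 0 0 0 0 0.12 1;0 0 0 0 0 0.12 1;0 0 0 0 0 0.12 1;0 0 0 0 0 0.12 1;0 0 0 0 0.08 0 1;0 0 0 0 0.14 0 1;0 0 0 0 0.14 0 1;0 0 0 0 0.14 0 1;0 0 0 0 0.14 0 1",
)

```text
time: 4.68
ee_pos: [437.1, -155.9, 238.0]
eef_rot: [-3.118, 0.365, 0.005]
force: [1.3, -0.1, -1.2]
gripper_width: 55.6
finger_force: 42.9
```

Run:
```python
from h import *
s=snap('wrist','w3.png');o=observe();print(o['ee_pos'],o['eef_rot'],o['gripper_width'],o['force'])
```

```text
[ 436.81003071 -151.9195138   237.59479526] [-3.11528994  0.36000851  0.00682653] 56.040198784904746 [ 1.31009141  3.65926814 -2.83748634]
```

play_rows(
  rows="0 0 0 0.027 0.14 0 1;0 0 0 0 0.14 0 1;0 0 0 0 0.14 0 1;0 0 0 0 0.14 0 1;0 0 0 0 0.14 0 1;0 0 0 0 0.14 0 1;0 0 0 0 0.14 0 1;0 0 0 0 0.14 0 1;0 0 0 0 0.14 0 1;0 0 0 0 0.14 0 1;0 0 0 0 0.14 0 1;0 0 0 0 0.14 0 1",
)

```text
time: 6.22
ee_pos: [444.6, 346.2, 238.1]
eef_rot: [3.118, -0.365, -0.005]
force: [-0.0, -0.3, -1.1]
gripper_width: 55.7
finger_force: 43.4
```

play_rows(
  rows="0 0 0 0 0 -0.1 1;0 0 0 0 0 -0.1 1;0 0 0 0 0 -0.1 1;0 0 0 0 0 -0.1 1;0 0 0 0 0 0 1",
)

```text
time: 6.85
ee_pos: [442.9, 343.7, 116.0]
eef_rot: [3.115, -0.365, -0.012]
force: [0.3, 1.1, -1.5]
gripper_width: 56.1
finger_force: 43.5
```

Run:
```python
from h import *
s=snap('wrist','w4.png');d=snap('side','s4.png');o=observe();print(o['ee_pos'],o['eef_rot'],o['gripper_width'],o['force'],o['joints'])
P=cloud(s);z=o['ee_pos'][2]+38
m=(abs(P[...,2]-z)<6)&(abs(P[...,0]-446)<50)&(abs(P[...,1]-345)<40);q=P[m];print(len(q),cv2.minEnclosingCircle(q[:,:2].astype(np.float32)),q.max(0))
```

```text
[445.96157105 345.02240616 120.03554323] [ 3.11963007e+00 -3.65502659e-01 -1.70934866e-03] 55.82423639112848 [-0.56182891  0.28010582  0.24813237] [4.57389322e-01 1.74910046e-01 1.85760095e+00 7.52478925e-05
 1.11033423e+00 2.26141309e+00]
1425 ((454.6413269042969, 345.0002136230469), 40.45614242553711) [468.77745183 384.89067019 164.03105016]
```

View pics/w4.png

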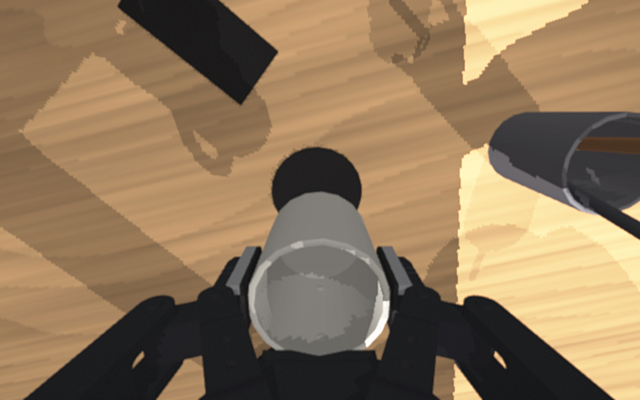

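The mug is held above the pad; the pad's upper arc peaks at (317,148), rim centre near (319,300).

Run:
```python
from h import *
s=dict(np.load('last_wrist.npz'));P=cloud(s)
g=cv2.cvtColor(s['image'],cv2.COLOR_RGB2GRAY)
def fit(w):
    A=np.c_[2*w,np.ones(len(w))];c=np.linalg.lstsq(A,(w**2).sum(1),rcond=None)[0];return c[:2],np.sqrt(c[2]+c[0]**2+c[1]**2)
pts=[]
for u in range(278,358,3):
    v=np.where(g[120:200,u]<62)[0]
    if len(v): pts.append(ray(s,u,120+v[0],3)[:2])
print('pad',fit(np.array(pts)))
m=(P[...,2]>120)&(P[...,2]<175);m[:, :246]=0;m[:,394:]=0;m[345:]=0;q=P[m]
top=np.nanpercentile(q[:,2],99);print('top',top)
q=q[abs(q[:,2]-top)<2.5];
c=None
print(len(q),fit(q[:,:2]),q.min(0),q.max(0))
```

```text
pad (array([447.78375021, 343.54699043]), np.float64(37.29055259781174))
top 154.45761477044215
271 (array([443.70874752, 343.34462039]), np.float64(28.550599612529776)) [420.53268524 313.05381782 151.97669064] [470.57382652 373.19600203 156.88593063]
```

play_rows(
  rows="0 0 0 0.007 -0.002 -0.09 1;0 0 0 0 0 -0.09 1;0 0 0 0 0 -0.06 1;0 0 0 0 0 -0.03 1;0 0 0 0 0 0 1;0 0 0 0 0 0 1",
)

```text
time: 7.7
ee_pos: [449.6, 344.9, 40.4]
eef_rot: [-3.119, 0.366, -0.003]
force: [0.3, 0.7, -1.6]
gripper_width: 56.0
finger_force: 43.6
```

play_rows(
  rows="0 0 0 0 0 -0.01 1;0 0 0 0 0 -0.006 1;0 0 0 0 0 -0.003 1;0 0 0 0 0 0 1;0 0 0 0 0 0 1",
)

```text
time: 8.32
ee_pos: [449.1, 344.6, 34.9]
eef_rot: [3.12, -0.366, -0.0]
force: [-3.8, -2.1, 7.1]
gripper_width: 55.9
finger_force: 44.4
```

play_rows(
  rows="0 0 0 0 0 0 0.6;0 0 0 0 0 0 0;0 0 0 0 0 0 -1;0 0 0 0 0 0 -1;0 0 0 0 0 0 -1;0 0 0 0 0 0.1 -1;0 0 0 0 0 0.16 -1;0 0 0 0 0 0.16 -1;0 0 0 0 0 0.16 -1;0 0 0 0 0 0.12 -1;0 0 0 0 0 0 -1",
)

```text
time: 9.7
ee_pos: [450.6, 345.3, 247.6]
eef_rot: [-3.116, 0.366, -0.01]
force: [-0.1, -0.3, 0.1]
gripper_width: 85.3
finger_force: 0.0
```

Run:
```python
from h import *
s=snap('wrist','w5.png');d=snap('side','s5.png');c=snap('scene');o=observe();print(o['ee_pos'],o['eef_rot'],o['gripper_width'],o['joints'])
P=cloud(s);m=(P[...,2]>64)&(P[...,2]<80)&(abs(P[...,0]-447)<45)&(abs(P[...,1]-345)<40);q=P[m]
print('mug',len(q),cv2.minEnclosingCircle(q[:,:2].astype(np.float32)),q.max(0))
for n,X in dict(jar=(602,235,40),clamp=(588,400,3)).items(): print(n,proj(s,X))
```

```text
[448.20350795 344.11070991 242.10337302] [ 3.11887576 -0.36610341 -0.00316186] 85.28727703894033 [ 4.54159243e-01  3.93995598e-02  1.76611789e+00 -6.93624795e-06
  1.33847298e+00  2.25865401e+00]
mug 539 ((448.5586853027344, 344.73614501953125), 28.903400421142578) [477.3083187  373.13400591  71.25814965]
jar [392.3751644    4.03290263]
clamp [245.47949935  65.98783238]
```

View pics/w5.png

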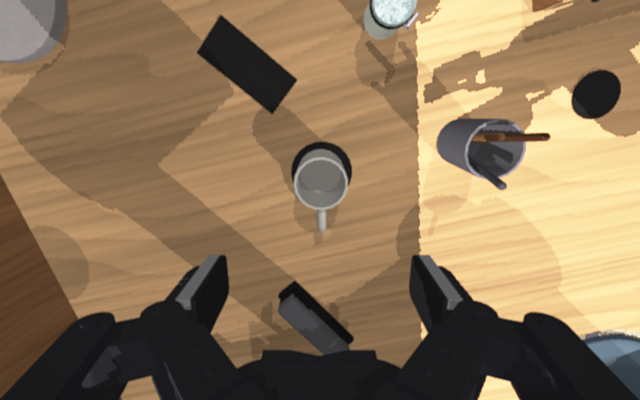

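Mug sits on its pad, rim at (321,182), concentric with the pad; clamp pad (247,64), jar at top (390,12), jar pad (596,94).

play_rows(
  rows="0 0 0 0.12 -0.09 0.01 -1;0 0 0 0.12 -0.09 0.01 -1;0 0 0 0.12 -0.09 0.01 -1;0 0 0 0.11 -0.09 0.01 -1;0 0 0 0 0 0 -1;0 0 0 0 0 0 -1",
)

```text
time: 10.6
ee_pos: [588.9, 236.5, 253.7]
eef_rot: [3.12, -0.366, -0.005]
force: [-0.1, 1.3, -0.0]
gripper_width: 85.6
finger_force: 0.0
```

Run:
```python
from h import *
s=snap('wrist','w6.png');o=observe();print(o['ee_pos'],o['eef_rot'],o['joints'])
P=cloud(s);u,v=proj(s,(600,236,50)).round().astype(int);print(u,v)
for a,b in [(30,48),(48,60),(60,75)]:
    m=(P[...,2]>a)&(P[...,2]<b)&(abs(P[...,0]-600)<50)&(abs(P[...,1]-236)<50);q=P[m][:,:2].astype(np.float32);
    if len(q)>5: print(a,len(q),cv2.minEnclosingCircle(q),cv2.minAreaRect(q))
r=70;c=s['image'][max(0,v-r):v+r,max(0,u-r):u+r];cv2.imwrite('pics/w6c.png',cv2.resize(c[:,:,::-1],None,fx=4,fy=4,interpolation=2));print(max(0,u-r),max(0,v-r))
# clamp pad
g=cv2.cvtColor(s['image'],cv2.COLOR_RGB2GRAY);k,lab,_,_=cv2.connectedComponentsWithStats((g<62).astype(np.uint8))
uu,vv=proj(s,(588,400,3)).round().astype(int);print(uu,vv)
if 0<=vv<400 and lab[vv,uu]:
    c=cv2.findContours((lab==lab[vv,uu]).astype(np.uint8),0,1)[0][0].reshape(-1,2)
    print(cv2.minAreaRect(np.array([ray(s,a,b,3)[:2] for a,b in c],np.float32)))
```

```text
[588.73135952 236.94402283 254.15431172] [ 3.11974406 -0.36492622 -0.00394231] [2.04157836e-01 1.93290238e-01 1.57611987e+00 2.49808847e-04
 1.37474618e+00 2.00779311e+00]
316 165
30 44 ((598.1351928710938, 241.1185302734375), 25.841846466064453) ((606.5034790039062, 232.38902282714844), (51.683494567871094, 24.18533706665039), 43.78981399536133)
48 124 ((600.3902587890625, 238.69439697265625), 26.080936431884766) ((604.7759399414062, 233.94692993164062), (51.623779296875, 29.71862030029297), 42.73135757446289)
60 1169 ((600.2138671875, 239.24154663085938), 25.32090950012207) ((600.3353881835938, 239.30795288085938), (41.57678985595703, 41.332786560058594), 81.57369995117188)
246 95
197 196
((588.4102783203125, 397.37237548828125), (107.1470947265625, 49.25629806518555), 37.19571304321289)
```

View pics/w6c.png

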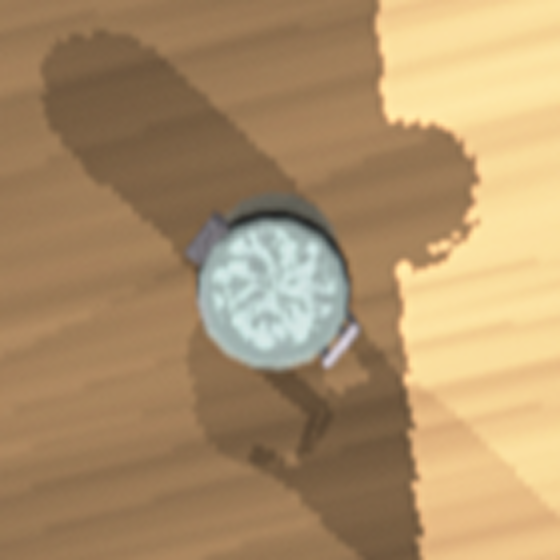

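Lid centre at crop (275,293); hinge (210,238) and latch (341,345) lie on an axis of about 40° in the world, so I grip along 130°.

play_rows(
  rows="0 0 0.0494 0.036 0.008 -0.08 -1;0 0 0.0494 0 0 -0.08 -1;0 0 0.0494 0 0 -0.08 -1;0 0 0.0494 0 0 -0.08 -1;0 0 0.0494 0 0 -0.08 -1;0 0 0.0494 0 0 -0.08 -1;0 0 0 0 0 0 -1",
)

```text
time: 11.52
ee_pos: [598.0, 239.4, 109.0]
eef_rot: [-2.952, -1.073, 0.009]
force: [-0.1, 0.5, 0.1]
gripper_width: 85.4
finger_force: 0.0
```

Run:
```python
from h import *
s=snap('wrist','w7.png');o=observe();print(o['ee_pos'],o['eef_rot'],o['joints'])
P=cloud(s)
m=(P[...,2]>58)&(P[...,2]<75)&(abs(P[...,0]-600)<40)&(abs(P[...,1]-236)<40);q=P[m][:,:2].astype(np.float32);print(len(q),cv2.minEnclosingCircle(q),P[m].max(0))
```

```text
[599.32536427 239.51766227 110.78843892] [-2.95280196 -1.07143064  0.00351897] [2.04806584e-01 3.62693355e-01 1.64570572e+00 9.69932458e-05
 1.13547000e+00 1.07940544e+00]
3282 ((600.4176635742188, 239.2783203125), 25.748291015625) [623.35312662 259.78357963  66.42834013]
```

View pics/w7.png

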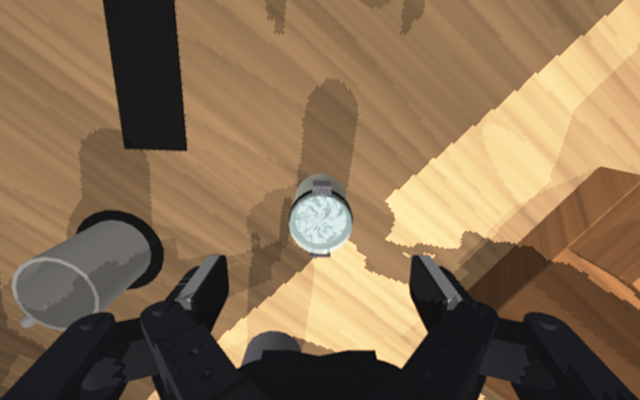

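Hinge (322,186) and latch (319,254) are vertical in the picture: aligned. I check the clearance to the organiser at right.

Run:
```python
from h import *
P=cloud(dict(np.load('last_scene.npz')))
m=(P[...,2]>30)&(P[...,2]<110)&(P[...,0]>480)&(P[...,0]<820)&(P[...,1]<190)&(P[...,1]>-150);q=P[m]
for a,b in [(34,46),(85,110)]:
    w=q[(q[:,2]>a)&(q[:,2]<b)];r=cv2.minAreaRect(w[:,:2].astype(np.float32));print(a,r,cv2.boxPoints(r).round().tolist())
print('near finger',np.hypot(q[:,0]-636,q[:,1]-195).min())
```

```text
34 ((669.3807373046875, -20.000450134277344), (201.29061889648438, 200.71603393554688), 1.8515992164611816) [[566.0, 77.0], [572.0, -124.0], [773.0, -117.0], [767.0, 84.0]]
85 ((734.0827026367188, -17.8172607421875), (71.84109497070312, 200.98898315429688), 1.5547618865966797) [[695.0, 82.0], [701.0, -119.0], [773.0, -117.0], [767.0, 84.0]]
near finger 116.1326322510945
```

play_rows(
  rows="0 0 0 0 0 -0.1 -1;0 0 0 0 0 -0.1 -1;0 0 0 0 0 -0.07 -1;0 0 0 0 0 -0.03 -1;0 0 0 0 0 0 -1;0 0 0 0 0 0 1;0 0 0 0 0 0 1;0 0 0 0 0 0 1;0 0 0 0 0 0 1;0 0 0 0 0 0 1;0 0 0 0 0 0 1",
)

```text
time: 12.95
ee_pos: [601.4, 239.1, 22.7]
eef_rot: [2.952, 1.074, 0.002]
force: [-0.9, -0.3, 5.8]
gripper_width: 40.9
finger_force: 40.8
```

play_rows(
  rows="0 0 0 0 0 0.03 1;0 0 0 0 0 0.08 1;0 0 0 0 0 0.13 1;0 0 0 0 0 0.13 1;0 0 0 0 0 0.13 1;0 0 0 -0.06 -0.1 0.13 1;0 0 0 -0.081 -0.136 0 1;0 0 0 -0.081 -0.136 0 1;0 0 0 -0.081 -0.136 0 1;0 0 0 -0.081 -0.136 0 1;0 0 0 -0.081 -0.136 0 1;0 0 0 0 0 0 1",
)

```text
time: 14.45
ee_pos: [459.7, 3.1, 210.2]
eef_rot: [-2.955, -1.068, 0.001]
force: [-0.3, 0.2, -1.8]
gripper_width: 41.2
finger_force: 40.7
```

```bash
cat >> h.py <<'E'
def fit(w):
    A=np.c_[2*w,np.ones(len(w))];c=np.linalg.lstsq(A,(w**2).sum(1),rcond=None)[0];return c[:2],np.sqrt(c[2]+c[0]**2+c[1]**2)
E
python3 - <<'E'
from h import *
s=snap('wrist','w8.png');d=snap('side','s8.png');o=observe();print(o['ee_pos'],o['eef_rot'],o['gripper_width'],o['joints'])
E
```

```text
[460.9818774    4.73480679 210.56005527] [-2.95282833e+00 -1.07199324e+00 -3.52340005e-04] 41.25650648915075 [-2.36637680e-01 -1.95266988e-01  2.04558844e+00  3.00002335e-04
  1.29119311e+00  6.37588418e-01]
```

View pics/w8.png

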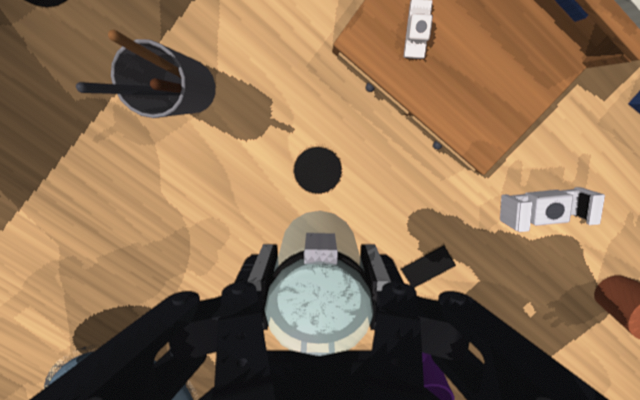

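Pad fully visible at (318,169); clip cap at (420,27); clamp at (553,207); jar held upright at (320,295).

Run:
```python
from h import *
s=dict(np.load('last_wrist.npz'));g=cv2.cvtColor(s['image'],cv2.COLOR_RGB2GRAY);k,lab,_,_=cv2.connectedComponentsWithStats((g<62).astype(np.uint8))
for u,v in [(318,169)]:
    c=cv2.findContours((lab==lab[v,u]).astype(np.uint8),0,1)[0][0].reshape(-1,2)
    print('pad',fit(np.array([ray(s,a,b,3)[:2] for a,b in c])))
P=cloud(s);q=P[262:345,262:375].reshape(-1,3);top=np.nanpercentile(q[:,2],98);print('lid top',top)
q=q[abs(q[:,2]-top)<4];print(len(q),cv2.minEnclosingCircle(q[:,:2].astype(np.float32)))
for n,b,z in [('clip',(0,70,395,445),(43,60)),('clampblk',(180,245,490,610),(20,32)),('clamp',(180,245,490,610),(10,45))]:
    q=P[b[0]:b[1],b[2]:b[3]].reshape(-1,3);q=q[(q[:,2]>z[0])&(q[:,2]<z[1])];print(n,len(q),cv2.minAreaRect(q[:,:2].astype(np.float32)),q.mean(0))
q=P[0:70,395:445].reshape(-1,3);q=q[(q[:,2]>51)&(q[:,2]<60)];print('cap',len(q),cv2.minAreaRect(q[:,:2].astype(np.float32)))
```

```text
pad (array([462.80137455,   6.82349003]), np.float64(25.99932067099246))
lid top 253.2673418080808
7311 ((458.5850524902344, 2.348010301589966), 21.788366317749023)
clip 1203 ((623.9459228515625, 24.90518569946289), (45.10190963745117, 18.763452529907227), 37.32074737548828) [623.25912864  25.13256692  48.10450794]
clampblk 1530 ((599.10888671875, -220.46817016601562), (34.44377136230469, 91.34313201904297), 45.96529006958008) [ 598.37065134 -217.60746026   24.87919761]
clamp 2834 ((599.3604736328125, -220.824462890625), (34.66034698486328, 92.23130798339844), 45.779850006103516) [ 599.14843481 -217.762427     25.64623159]
cap 496 ((624.055908203125, 25.005935668945312), (19.563966751098633, 17.901498794555664), 36.60417175292969)
```

play_rows(
  rows="0 0 0 0.008 0.01 -0.1 1;0 0 0 0 0 -0.14 1;0 0 0 0 0 -0.14 1;0 0 0 0 0 -0.12 1;0 0 0 0 0 -0.07 1;0 0 0 0 0 -0.03 1;0 0 0 0 0 0 1;0 0 0 0 0 -0.01 1;0 0 0 0 0 -0.006 1;0 0 0 0 0 -0.004 1;0 0 0 0 0 0 1;0 0 0 0 0 0 1",
)

```text
time: 16.05
ee_pos: [464.1, 7.8, 25.6]
eef_rot: [2.952, 1.073, 0.001]
force: [-3.3, 0.2, 5.6]
gripper_width: 40.9
finger_force: 41.3
```

Contact felt (5.6 N). Release and rise.

play_rows(
  rows="0 0 0 0 0 0 0.6;0 0 0 0 0 0 0;0 0 0 0 0 0 -1;0 0 0 0 0 0 -1;0 0 0 0 0 0 -1;0 0 0 0 0 0.08 -1;0 0 0 0 0 0.14 -1;0 0 0 0 0 0.16 -1;0 0 0 0 0 0.16 -1;0 0 0 0 0 0.1 -1;0 0 0 0 0 0 -1",
)

```text
time: 17.42
ee_pos: [465.2, 7.5, 219.3]
eef_rot: [2.949, 1.073, 0.008]
force: [1.3, 0.4, -0.1]
gripper_width: 85.6
finger_force: 0.0
```

Run:
```python
from h import *
s=snap('wrist','w9.png');o=observe();print(o['ee_pos'],o['eef_rot'],o['gripper_width'],o['joints'])
P=cloud(s);m=(P[...,2]>62)&(P[...,2]<78)&(abs(P[...,0]-462)<40)&(abs(P[...,1]-6)<40);q=P[m]
print('lid',len(q),cv2.minEnclosingCircle(q[:,:2].astype(np.float32)),cv2.minAreaRect(q[:,:2].astype(np.float32)),q.max(0))
for n,c,z in [('clip',(624,25),(43,60)),('cap',(624,25),(51,60)),('clamp',(599,-221),(10,45))]:
    q=P[(abs(P[...,0]-c[0])<55)&(abs(P[...,1]-c[1])<55)&(P[...,2]>z[0])&(P[...,2]<z[1])];
    if len(q)>9: print(n,len(q),cv2.minAreaRect(q[:,:2].astype(np.float32)))
```

```text
[463.90080594   7.76484103 217.03109594] [2.95160909e+00 1.07320761e+00 2.18749066e-03] 85.46725646900214 [-2.28391651e-01 -1.95237890e-01  2.03335015e+00 -1.81351451e-05
  1.30180677e+00  6.44930186e-01]
lid 1441 ((464.6265563964844, 6.102962493896484), 25.513458251953125) ((463.7796325683594, 6.823688507080078), (44.627586364746094, 41.22212600708008), 79.45670318603516) [486.91983868  27.51048848  69.62349182]
clip 1106 ((624.1390380859375, 25.084701538085938), (45.993438720703125, 18.33403205871582), 36.19084930419922)
cap 446 ((623.8416137695312, 25.13251495361328), (19.501230239868164, 17.525402069091797), 35.61952209472656)
clamp 2618 ((599.2821044921875, -220.6622314453125), (34.65463638305664, 92.65190887451172), 46.11830520629883)
```

play_rows(
  rows="0 0 -0.005 0.134 0.014 0 0.1;0 0 -0.005 0.134 0.014 0 0.1;0 0 -0.005 0.134 0.014 -0.05 0.1;0 0 -0.005 0.134 0.015 -0.1 0.1;0 0 0 0 0 -0.15 0.1;0 0 0 0 0 -0.12 0.1;0 0 0 0 0 -0.035 0.1;0 0 0 0 0 0 0.1",
  grip_force=25,
)

```text
time: 18.48
ee_pos: [623.5, 25.0, 78.9]
eef_rot: [-2.984, -0.98, 0.004]
force: [-0.0, 0.5, 0.9]
gripper_width: 38.7
finger_force: 0.0
```

Run:
```python
from h import *
s=snap('wrist','w10.png');o=observe();print(o['ee_pos'],o['eef_rot'],o['gripper_width'],o['joints'])
P=cloud(s)
for n,c,z in [('clip',(624,25),(43,60)),('cap',(624,25),(51,60))]:
    q=P[(abs(P[...,0]-c[0])<28)&(abs(P[...,1]-c[1])<28)&(P[...,2]>z[0])&(P[...,2]<z[1])];
    if len(q)>9: print(n,len(q),cv2.minAreaRect(q[:,:2].astype(np.float32)))
```

```text
[624.64225514  24.90126369  80.49841516] [2.98457710e+00 9.80193043e-01 6.75839824e-04] 38.23459103917541 [-1.41277186e-01  3.60231757e-01  1.71241333e+00  3.41345373e-05
  1.06848248e+00  7.94859672e-01]
clip 2060 ((624.672119140625, 25.101200103759766), (45.90269088745117, 17.759410858154297), 36.659236907958984)
cap 890 ((624.8073120117188, 25.310443878173828), (19.42228889465332, 17.3292179107666), 36.01712417602539)
```

View pics/w10.png

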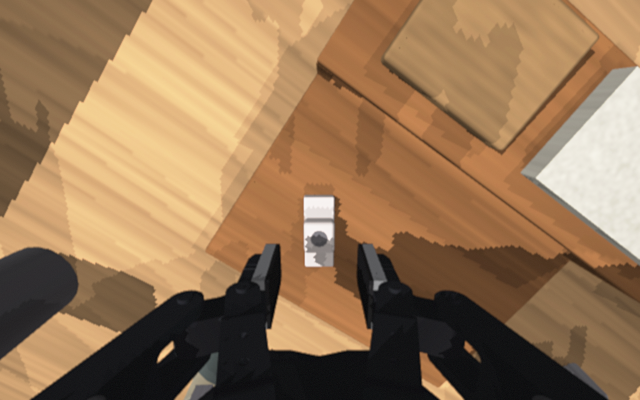

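Clip lies straight between the fingers at (319,232).

play_rows(
  rows="0 0 0 0 0 -0.07 0.1;0 0 0 0 0 -0.035 0.1;0 0 0 0 0 -0.013 0.1;0 0 0 0 0 0 0.1;0 0 0 0 0 0 1;0 0 0 0 0 0 1;0 0 0 0 0 0 1;0 0 0 0 0 0 1;0 0 0 0 0 0 1",
)

```text
time: 19.65
ee_pos: [624.9, 24.9, 45.4]
eef_rot: [2.984, 0.98, 0.002]
force: [-0.6, -0.3, 5.3]
gripper_width: 17.0
finger_force: 27.6
```

play_rows(
  rows="0 0 0 0 0 0.05 1;0 0 0 0 0 0.13 1;0 0 0 0 0 0.16 1;0 0 0 0 0 0.16 1;0 0 -0.0505 -0.0932 -0.1147 0 1;0 0 -0.0505 -0.0932 -0.1147 0 1;0 0 -0.0505 -0.0932 -0.1147 0 1;0 0 -0.0505 -0.0932 -0.1147 0 1;0 0 -0.0505 -0.0932 -0.1147 0 1;0 0 -0.0505 -0.0932 -0.1147 0 1;0 0 0 0 0 0 1",
)

```text
time: 21.02
ee_pos: [455.2, -183.0, 195.1]
eef_rot: [3.101, -0.503, 0.0]
force: [0.0, 0.8, -0.2]
gripper_width: 17.1
finger_force: 27.0
```

Run:
```python
from h import *
s=snap('wrist','w11.png');o=observe();print(o['ee_pos'],o['eef_rot'],o['gripper_width'],o['joints'])
g=cv2.cvtColor(s['image'],cv2.COLOR_RGB2GRAY);k,lab,_,_=cv2.connectedComponentsWithStats((g<62).astype(np.uint8))
u,v=proj(s,(456.6,-181.4,3)).round().astype(int);print(u,v,g[v,u])
c=cv2.findContours((lab==lab[v,u]).astype(np.uint8),0,1)[0][0].reshape(-1,2)
print('pad',cv2.minAreaRect(np.array([ray(s,a,b,3)[:2] for a,b in c],np.float32)))
P=cloud(s);z=o['ee_pos'][2];q=P[(abs(P[...,0]-456)<30)&(abs(P[...,1]+181)<25)&(abs(P[...,2]-z-2)<14)];print(len(q),cv2.minAreaRect(q[:,:2].astype(np.float32)),q.max(0))
```

```text
[ 456.05903329 -182.11095119  195.11650962] [-3.10169303e+00  4.98629412e-01 -7.82937407e-04] 17.109769389435513 [-6.11418357e-01 -9.81570454e-02  1.98933475e+00  3.00751265e-04
  1.24999945e+00  1.27807638e+00]
317 177 32
pad ((456.9409484863281, -180.3552703857422), (31.780893325805664, 59.568450927734375), 72.1585693359375)
3699 ((455.7166748046875, -186.00624084472656), (48.412052154541016, 39.64955520629883), 6.191985607147217) [ 479.70704018 -164.57658556  211.0924214 ]
```

View pics/w11.png

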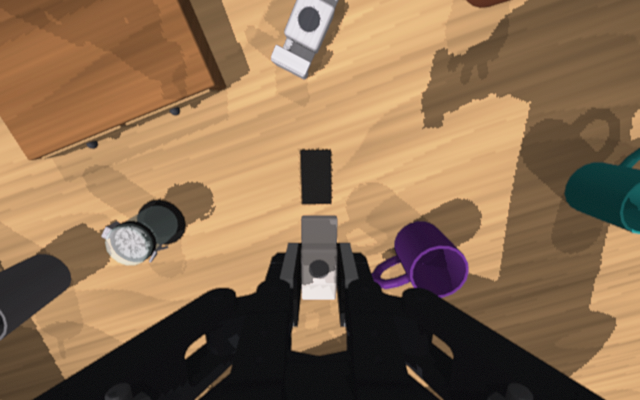

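Clip at (319,258) points along the pad at (316,176); purple mug's handle (385,280) is well clear.

play_rows(
  rows="0 0 0 0.001 0.002 -0.1 1;0 0 0 0 0 -0.15 1;0 0 0 0 0 -0.15 1;0 0 0 0 0 -0.12 1;0 0 0 0 0 -0.06 1;0 0 0 0 0 -0.02 1;0 0 0 0 0 0 1;0 0 0 0 0 -0.01 1;0 0 0 0 0 -0.008 1;0 0 0 0 0 -0.004 1;0 0 0 0 0 0 1;0 0 0 0 0 0 1",
)

```text
time: 22.58
ee_pos: [457.1, -181.0, 8.3]
eef_rot: [3.102, -0.496, 0.001]
force: [0.6, -0.0, 1.9]
gripper_width: 17.2
finger_force: 27.3
```

play_rows(
  rows="0 0 0 0 0 0 0.4;0 0 0 0 0 0 0.1;0 0 0 0 0 0 0;0 0 0 0 0 0 0;0 0 0 0 0 0.05 0;0 0 0 0 0 0.13 0;0 0 0 0 0 0.16 -1;0 0 0 0 0 0.16 -1;0 0 0 0 0 0.16 -1;0 0 0 0 0 0 -1",
)

```text
time: 23.82
ee_pos: [459.3, -182.5, 212.0]
eef_rot: [3.097, -0.495, 0.015]
force: [-0.5, -0.7, -1.1]
gripper_width: 85.3
finger_force: 0.0
```

Run:
```python
from h import *
s=snap('wrist','w12.png');o=observe();print(o['ee_pos'],o['eef_rot'],o['gripper_width'],o['joints'])
P=cloud(s)
for n,c,z,r in [('clip',(457,-181),(5.5,25),40),('cap',(457,-181),(13,25),40),('clamp',(599,-221),(10,45),60),('clampblk',(599,-221),(21,30),60)]:
    q=P[(abs(P[...,0]-c[0])<r)&(abs(P[...,1]-c[1])<r)&(P[...,2]>z[0])&(P[...,2]<z[1])];
    if len(q)>9: print(n,len(q),cv2.minAreaRect(q[:,:2].astype(np.float32)),q[:,2].max())
```

```text
[ 457.94855975 -181.52892912  208.99720074] [ 3.09987268 -0.49562822  0.00784082] 85.55447591441894 [-6.08044584e-01 -1.13088644e-01  1.97643282e+00  6.77345923e-05
  1.27273343e+00  1.27982148e+00]
clip 625 ((457.3523254394531, -181.56866455078125), (17.400728225708008, 46.03437423706055), 71.36862182617188) 17.754498542960988
cap 272 ((457.1082763671875, -181.373779296875), (16.912879943847656, 19.919950485229492), 71.70834350585938) 17.754498542960988
clamp 2337 ((597.8580932617188, -219.94589233398438), (34.26053237915039, 85.95538330078125), 45.87036895751953) 36.201955677359614
clampblk 1622 ((595.1312255859375, -217.41441345214844), (34.05760192871094, 78.554443359375), 45.698646545410156) 29.609128908224946
```

View pics/w12.png

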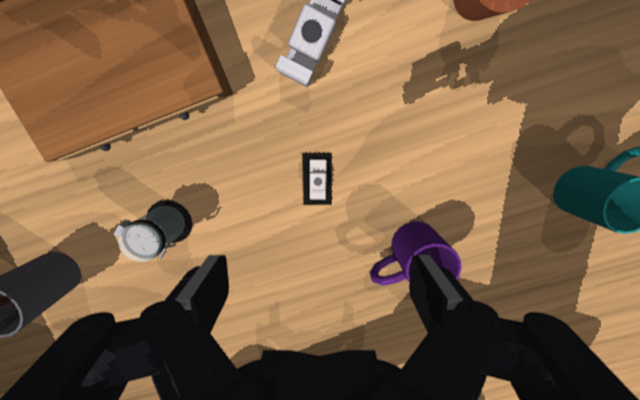

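Clip sits centred and straight on its pad at (317,178). Now the clamp at (312,35).

play_rows(
  rows="0 0 -0.0358 0.1187 -0.0332 0 -1;0 0 -0.0358 0.1187 -0.0332 -0.04 -1;0 0 -0.0358 0.1187 -0.0332 -0.1 -1;0 0 -0.0358 0.1187 -0.0332 -0.1 -1;0 0 0 0 0 -0.1 -0.2;0 0 0 0 0 -0.08 -0.2;0 0 0 0 0 0 -0.2;0 0 0 0 0 0 -0.2",
  grip_force=50,
)

```text
time: 24.88
ee_pos: [599.4, -220.8, 80.5]
eef_rot: [2.913, -1.176, 0.0]
force: [-0.3, 0.2, 0.3]
gripper_width: 51.4
finger_force: 0.0
```

Run:
```python
from h import *
s=snap('wrist','w13.png');o=observe();print(o['ee_pos'],o['eef_rot'],o['gripper_width'],o['joints'])
P=cloud(s)
for n,c,z,r in [('clamp',(599,-221),(10,45),60)]:
    q=P[(abs(P[...,0]-c[0])<r)&(abs(P[...,1]-c[1])<r)&(P[...,2]>z[0])&(P[...,2]<z[1])];
    print(n,len(q),cv2.minAreaRect(q[:,:2].astype(np.float32)),q[:,2].max())
```

```text
[ 599.8621255  -221.06221283   81.2451053 ] [ 2.91310715e+00 -1.17561155e+00  2.55866994e-03] 51.398141798126325 [-5.30143805e-01  3.87447298e-01  1.67470032e+00  3.02000196e-05
  1.07780230e+00  1.80778023e+00]
clamp 5639 ((600.9326782226562, -222.93202209472656), (34.08510208129883, 90.09490966796875), 45.86931610107422) 36.89711362483513
```

View pics/w13.png

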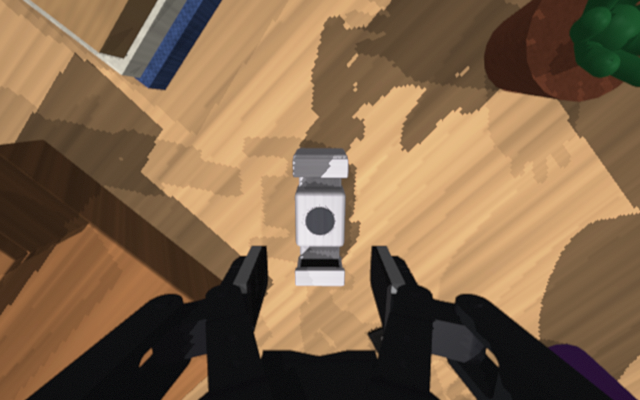

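Clamp is centred and straight between the fingers, block at (320,218).

play_rows(
  rows="0 0 0 0 0 -0.1 -0.2;0 0 0 0 0 -0.09 -0.2;0 0 0 0 0 -0.035 -0.2;0 0 0 0 0 -0.012 -0.2;0 0 0 0 0 0 -0.2;0 0 0 0 0 0 1;0 0 0 0 0 0 1;0 0 0 0 0 0 1;0 0 0 0 0 0 1;0 0 0 0 0 0 1",
)

```text
time: 26.18
ee_pos: [600.4, -221.3, 10.5]
eef_rot: [2.913, -1.175, 0.004]
force: [-0.8, -0.8, 6.2]
gripper_width: 32.9
finger_force: 51.1
```

play_rows(
  rows="0 0 0 0 0 0.04 1;0 0 0 0 0 0.12 1;0 0 0 0 0 0.16 1;0 0 0 0 0 0.16 1;0 0 0 0 0 0.07 1;0 0 0.03234 -0.0027 0.1475 0 1;0 0 0.03234 -0.0027 0.1475 0 1;0 0 0.03234 -0.0027 0.1475 0 1;0 0 0.03234 -0.0027 0.1475 0 1;0 0 0.03234 -0.0027 0.1475 0 1;0 0 0.03234 -0.0027 0.1475 0 1;0 0 0.03234 -0.0027 0.1475 0 1",
)

```text
time: 27.68
ee_pos: [592.5, 90.5, 172.4]
eef_rot: [-3.14, 0.083, 0.004]
force: [1.0, 0.3, -1.7]
gripper_width: 33.0
finger_force: 50.4
```

play_rows(
  rows="0 0 0.03234 -0.0027 0.1475 0 1;0 0 0.03234 -0.0027 0.1475 0 1;0 0 0.03234 -0.0027 0.1475 0 1;0 0 0.03234 -0.0027 0.1475 0 1;0 0 0.03234 -0.0027 0.1475 0 1;0 0 0.03234 -0.0027 0.1475 0 1;0 0 0.03234 -0.0027 0.1475 0 1;0 0 0 0 0 0 1;0 0 0 0 0 0 1",
)

```text
time: 28.8
ee_pos: [587.3, 398.1, 172.4]
eef_rot: [2.974, 1.01, -0.004]
force: [-0.4, -0.1, -2.1]
gripper_width: 32.7
finger_force: 50.3
```

Run:
```python
from h import *
s=snap('wrist','w14.png');o=observe();print(o['ee_pos'],o['eef_rot'],o['gripper_width'],o['joints'])
```

```text
[587.63812967 397.6974635  172.82474908] [ 2.97447651  1.0092843  -0.00335004] 32.54471777034564 [ 4.35716877e-01  4.31905032e-01  1.43201101e+00 -3.24861761e-04
  1.27985626e+00  1.35235813e+00]
```

View pics/w14.png

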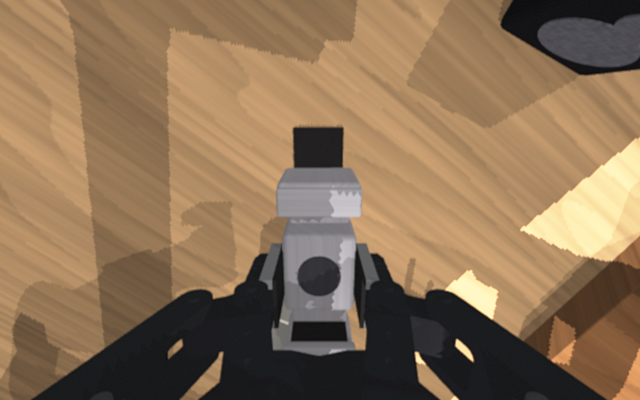

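Clamp is in line with the pad; the pad's far edge is centred at (318,127). Lower and release.

play_rows(
  rows="0 0 0 0 0.001 -0.1 1;0 0 0 0 0 -0.15 1;0 0 0 0 0 -0.15 1;0 0 0 0 0 -0.08 1;0 0 0 0 0 -0.04 1;0 0 0 0 0 0 1;0 0 0 0 0 -0.01 1;0 0 0 0 0 -0.008 1;0 0 0 0 0 -0.004 1;0 0 0 0 0 0 1;0 0 0 0 0 0 1",
)

```text
time: 30.22
ee_pos: [588.9, 399.5, 13.5]
eef_rot: [-2.974, -1.011, -0.003]
force: [-2.0, -1.5, 5.8]
gripper_width: 32.8
finger_force: 51.2
```

play_rows(
  rows="0 0 0 0 0 0 0;0 0 0 0 0 0 -0.3;0 0 0 0 0 0 -0.3;0 0 0 0 0 0 -0.3;0 0 0 0 0 0.05 -0.3;0 0 0 0 0 0.13 -0.3;0 0 0 0 0 0.16 -1;0 0 0 0 0 0.16 -1;0 0 0 0 0 0.16 -1;0 0 0 0 0 0.1 -1;0 0 0 0 0 0 -1;0 0 0 0 0 0 -1",
)

```text
time: 31.72
ee_pos: [587.4, 398.8, 238.4]
eef_rot: [2.974, 1.011, -0.002]
force: [0.5, -0.2, 0.7]
gripper_width: 85.4
finger_force: 0.0
```

Run:
```python
from h import *
s=snap('wrist','w15.png');d=snap('side');c=snap('scene','scene15.png');o=observe();print(o['ee_pos'],o['gripper_width'],o['time'])
for nm,S in [('wrist',s),('scene',c)]:
  P=cloud(S)
  for n,k,z,r in [('clamp',(588,398),(8,48),62),('mug',(447.5,344.5),(64,80),45),('jar',(462.5,6.5),(60,80),35),('clip',(457,-181),(6,25),40),('pencup',(445,170),(40,85),40),('succ',(586,-390),(15,90),45)]:
    q=P[(abs(P[...,0]-k[0])<r)&(abs(P[...,1]-k[1])<r)&(P[...,2]>z[0])&(P[...,2]<z[1])];
    if len(q)>30: print(nm,n,len(q),[np.round(x,1) for x in cv2.minAreaRect(q[:,:2].astype(np.float32))],q[:,2].max().round(1))
g=cv2.cvtColor(s['image'],cv2.COLOR_RGB2GRAY)
m=(g<62).astype(np.uint8);m[230:]=0
cs=max(cv2.findContours(m,0,1)[0],key=cv2.contourArea).reshape(-1,2);print(cv2.boundingRect(cs),cv2.minAreaRect(np.array([ray(s,a,b,3)[:2] for a,b in cs],np.float32)))
```

```text
[587.19210213 398.63197379 237.11742027] 85.26318322596781 31.875
wrist clamp 2273 [array([589.6, 399.3]), array([91.4, 33.1]), np.float64(37.6)] 39.5
wrist mug 560 [array([448.7, 345.3]), array([57. , 57.4]), np.float64(1.1)] 71.4
wrist pencup 644 [array([464.9, 182.2]), array([15.7, 49.5]), np.float64(31.8)] 84.5
scene clamp 474 [array([588.7, 398.7]), array([91.7, 36.9]), np.float64(38.7)] 42.0
scene mug 113 [array([446. , 343.8]), array([61.4, 57.8]), np.float64(31.7)] 74.2
scene jar 200 [array([463. ,   7.1]), array([42.3, 43.3]), np.float64(88.1)] 73.7
scene clip 110 [array([ 457.7, -176.8]), array([28.9, 49.9]), np.float64(78.4)] 20.6
scene pencup 385 [array([445.7, 170.9]), array([56.3, 60.1]), np.float64(35.1)] 84.9
scene succ 752 [array([ 584.9, -389.8]), array([59.5, 60.5]), np.float64(6.1)] 89.7
(468, 0, 172, 81) ((858.9633178710938, 278.8218994140625), (79.17524719238281, 194.04025268554688), 37.498714447021484)
```

View pics/scene15.png

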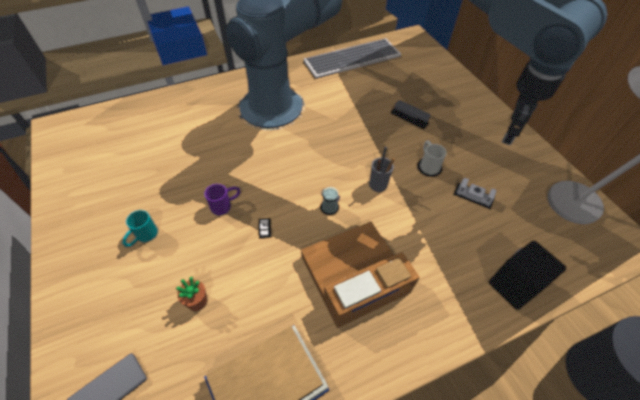

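All four are on their pads: mug (431,158), jar (330,200), clamp (475,192) and clip (265,228). The pen cup and succulent are undisturbed and the arm is clear.

```bash
python3 -c "
from plant import *
print(close_job())"
```

```text
the job is handed in; nothing more can be done
None
```

I placed the mug, jar, clamp and clip upright on their own pads, each within about 2 mm of centre by the last camera measurements, left the pen cup and succulent where they were, and handed the job in at about 32 s; no verdict was returned.

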